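# Count to the third gap and push the lens carrier in

## Task

Starting at the yellow end of the lens rack, run a fingertip along the springy rail behind the gaps, touching it lightly all the way past the first and second gaps to the third, and go no further along it than that. Then push the blue shuttle along until the red lens carrier faces that third gap, and push the carrier out of the shuttle into the gap until it is fully home against the back stop. Nothing is to be picked up, and the stored carriers, the dish and the jar are to be left alone.

Things in the scene. Friction and masses are not known exactly. Their poses are not given: they have to be found in the camera images.
- rack: Fixed rack with six gaps in a row along its y. Origin on the bench, mid-width, level with the front tips of the dividers; x points from the open mouths into the gaps (away from the robot), z up. Seven dark dividers 12 mm thick with round noses, tops at 30 mm, at y = 0, +-44, +-88, +-132 mm. Gaps 32 mm wide, centred at y = +-22, +-66, +-110 mm
- gap_floor (a point): Point on the gap floor at the mouth of the gap just left (+y) of the rack's middle (not always the third gap), at rack x = 0, y = 22 mm, 5 mm above the bench; all gaps are alike
- back_stop (a point): Middle of the top edge of the steel back stop that closes all gaps, at rack x = 74 mm, 29 mm above the bench. A carrier fully home touches this stop: its origin is then at rack x = 34 mm and its rear end stands 6 mm out of the mouth
- yellow_end: Yellow end cheek, 106 (x) x 16 x 52 mm tall: counting starts here. It is at the left or right end of the rack (rack x = 47, y = +147 or -147 mm), a grey cheek at the other. Origin at the centre of its underside, axes parallel to the rack's. The first, second and third gaps are centred 37, 81 and 125 mm from it along the rack
- rail: Springy bar 16 mm wide, 276 mm long (y) behind the gaps, black ridges (20 mm wide, 4 mm high, slopes 22 deg) in line with dividers, flat in line with gaps. Origin: middle of its flat top, 66 mm above the bench, rack x = 92 mm. Sinks straight down under a finger: about 1.3 N to start, 0.25 N more per mm, 14 mm travel; pressing it to the bottom is too hard
- shuttle: Blue shuttle, 92 (x) x 90 mm (y), slides only along rack y, far enough to face either middle gap, about 1.2 N friction, some damping; stays where left. Origin at its edge facing the gaps (rack x = -8 mm) on the lane's centre line, 1 mm above the bench; x towards the gaps. Floor top at 6 mm; two lane walls 28 mm apart, 6 mm thick, tops at 15 mm
- post (a point): Top centre of the shuttle's left (+y) black push post, 14 mm in diameter, top 51 mm above the bench, at x = -46, y = +38 mm from the shuttle's origin; a like post stands at y = -38 mm. Push on these to slide the shuttle
- carrier: Red lens carrier, loose in the shuttle's lane (2 mm play each side), 80 mm long (its x axis), 24 mm wide, base 34 mm tall, with an upright lens ring 38 mm across and 10 mm thick over its middle, 65 mm tall in all; about 0.18 kg. Origin at the centre of its underside; it starts pointing at the gaps, its x axis towards them
- stored_a: White stored carrier in one of the gaps, 80 mm long (its x axis), 24 mm wide, base 34 mm tall, with an upright lens ring 38 mm across and 10 mm thick over its middle, 65 mm tall in all; about 0.18 kg. Origin at the centre of its underside; leave it alone
- stored_b: White stored carrier in another gap, 80 mm long (its x axis), 24 mm wide, base 34 mm tall, with an upright lens ring 38 mm across and 10 mm thick over its middle, 65 mm tall in all; about 0.18 kg. Origin at the centre of its underside; leave it alone
- dish: Shallow clear round dish, 90 mm across, 20 mm tall, loose on the bench; origin at the centre of its underside; leave it alone
- jar: Amber jar, 52 mm across, 85 mm tall, loose on the bench; origin at the centre of its underside; leave it alone
Things that resemble listed ones, but are neither listed nor needed, are in the scene too. Of the things like the shuttle, leave any that is pink; of the rest the larger one is meant.

How it is judged:
By the outcome, as a careful person would: the job done as asked, in the order asked, and still so for the second after the job is handed in, with the robot touching nothing.
It also fails if it takes over 67 s, if anything falls off the work surface, if the arm or the gripper's body presses on something with over 40 N, if the wrist force passes 120 N, or if a joint passes its speed limit or range.

## Robot

A 6-joint arm with a two-finger parallel gripper is mounted at the origin on the work surface. World frame = base frame: x ahead of the robot, y to its left, z up, the work surface at z = 0. Lengths are in m, angles in rad, forces in N, time in s.
With the tool pointing down it reaches from about 0.25 to 0.775 m from the base axis. Payload 4 kg.
Tool frame: the origin (TCP) lies at the very end of the fingers, on their centre line; the grasp point (between the pads) lies 19 mm behind it; z points along the fingers, y is the line along which they close (so a half turn about z gives the same grasp; the last joint's range is limited). The gripper opens to 94 mm and grips with 3 to 60 N. Pads are 16 mm wide; open, the fingers measure 119 mm over their backs; the gripper's body (75 mm by 177 mm) begins 78 mm behind the grasp point.
Start: joints at [1.145, 0.087, 1.371, -0, 1.684, -0.103], TCP at [0.174, 0.522, 0.206] pointing down, gripper open.
Joint ranges: [-3.1, 3.1], [-0.76, 2.03], [0.27, 2.55], [-1.08, 4.22], [0.17, 2.65], [-2.57, 2.57]. Speed limits (rad/s): [2.79, 2.79, 3.14, 3.14, 3.14, 3.14].

## Interface

Orientations are given as [roll, pitch, yaw] about the fixed x, y, z axes, in that order (R = Rz(yaw) Ry(pitch) Rx(roll)).
In Python, from bench import robot, snapshot, finder gives the robot as it stands.
- The arm moves only by the tool drive_tool, never from a script. Its argument "deltas" is text: rows parted by semicolons, each of 7 numbers parted by spaces: the shift along the tool's x, y, z each as a share of 100 mm, from -1 to 1, then the turn, a rotation vector about the tool's x, y, z each as a share of 90 degrees, from -1 to 1, then the finger opening in mm, from 0 to 94. In form: tx ty tz rx ry rz gripper; .... A call has 1 to 5 rows; each row is the pose to reach, as a shift and turn from the pose commanded when the call began, along the tool's axes at that moment; what a row does not reach only later rows make up. A row lasts 1/10 s, in which the tool goes at most 50 mm and 8.59 degrees, less where a joint would pass 70% of its speed; a pose out of reach is approached as far as the arm can. A call with a number of a shift or a turn outside -1 to 1 is refused whole. A call with a gripper value outside its range is refused whole. The fingers move at their own pace and stop on an object; the grip force is fixed at half the most. Time passes only in rows, so rows that repeat a pose let the fingers close. It gives the time, the measured TCP pose, the force, the opening and the grip force at its end, in the units of the state.
- robot.get_obs(): the state, without advancing time (a new reading comes with each control period).
- snapshot(name): name is "scene" or "top" or "wrist"; returns a dict with "img" (420x560x3 uint8, red, green, blue), "fx", "fy", "cx", "cy" (pixels), "D" ([k1, k2, p1, p2, k3] as OpenCV has them; the pictures are not rectified), "T" (4x4, takes a point from camera to world coordinates); the wrist camera has in their place "hand_eye" (4x4, takes a point from camera to tool coordinates, whose origin is the TCP and whose axes are the flange's). Camera axes: x right, y up, looking along -z (the intrinsics and any distortion apply to the point x, -y, -z); pixel columns grow to the right and rows downward; lengths in m; the calibration is good to about 2 mm. A picture is of the moment at which its call begins: read the wrist's pose just before it. There is no depth.
- robot.close_job(): hands the job in; it is judged then, once.
Trained networks look in the newest picture that a camera, given by its name, has taken for a name from the list of things; names that differ only in an ending like _2 or _b are one class to them, and where a whole thing is asked for, a point or a joint stands for the part that bears it (a point fixed in the world has none). Each returns a list of dicts, best first, with "confidence" (0 to 1); they miss things now and then, are a little off and sometimes report something else, mostly with a low value. They report only what shows in the picture. A call takes as long as a camera call. They do not tell look-alikes from the thing itself.
- finder.look_for(camera, thing): "xy" ([column, row] in pixels, amid what is visible of it).
- finder.masks_of(camera, thing): "region" (420x560 bool, what is visible of it) and "xy" ([column, row] in pixels, amid what is visible of it).
- finder.landmark_of(camera, thing): "xy" ([column, row] in pixels: a listed point, or the origin of a listed thing).
The state is a dict: "time": time; "joint_positions": joint angles; "qvel": joint speeds; "joint_torque": joint torques, N m; "tool_pos": TCP position; "ee_rot": TCP orientation; "wrist_force": force on the tool from outside, world axes, zero at the start; "wrist_torque": the same for the moment, N m; "width": finger opening in m; "finger_force": force on a finger pad.
Only numpy, scipy, OpenCV 4.12 (cv2) and the standard library are available. Lean on these libraries where they do the work, as an engineer would, in place of code of your own. Each camera call takes 0.05 s, during which the arm holds its last target. There are 200 camera calls.

## Working session

There is one attempt and no reset: what is moved stays moved. The work goes in short steps, Python scripts to look and compute and a tool call to move; the robot and the scene stay as the last step left them, time stands still between calls to the robot, and variables do not carry over. Pictures are saved under pics/ and viewed, at most 10 in all, crops included, and the job is handed in when it is done.

Besides the shell and the picture viewer there is one more tool, called after "Call:" in YAML: its name, and indented under it one key for each argument. drive_tool: Moves the arm, as the interface text tells. Shift numbers are shares of 100 mm and turn numbers shares of 90 degrees, none past 1 either way. Its arguments: {"type":"object","properties":{"deltas":{"type":"string"}},"required":["deltas"]}

```bash
mkdir -p pics; ls; cat > h.py <<'E'
import numpy as np, cv2
from bench import robot, snapshot, finder
from scipy.spatial.transform import Rotation as R
def ray(s,xy,T=None):
    K=np.array([[s['fx'],0,s['cx']],[0,s['fy'],s['cy']],[0,0,1.]])
    u=cv2.undistortPoints(np.array([[xy]],float),K,np.array(s['D'],float))[0,0]
    T=np.array(s['T']) if T is None else T
    return T[:3,3],T[:3,:3]@np.array([u[0],-u[1],-1])
def atz(s,xy,z,T=None):
    o,d=ray(s,xy,T); return o+d*(z-o[2])/d[2]
def proj(s,P):
    T=np.array(s['T']); p=(np.asarray(P)-T[:3,3])@T[:3,:3]
    K=np.array([[s['fx'],0,s['cx']],[0,s['fy'],s['cy']],[0,0,1.]])
    return cv2.projectPoints((p*[1,-1,-1]).reshape(-1,1,3),np.zeros(3),np.zeros(3),K,np.array(s['D'],float))[0][:,0]
E
python3 - <<'E'
from h import *
Z=dict(gap_floor=.005,back_stop=.029,yellow_end=0,rail=.066,shuttle=.001,post=.051,carrier=0.006,stored_a=.005,dish=0,jar=0,rack=0)
for c in ['scene','top']:
    s=snapshot(c); cv2.imwrite(f'pics/{c}0.png',s['img'][:,:,::-1])
    print(c,np.round(s['T'],3).tolist())
    for t,z in Z.items():
        for r in finder.landmark_of(c,t)[:3]:
            print(t,round(r['confidence'],2),np.round(r['xy']),np.round(atz(s,r['xy'],z),3))
o=robot.get_obs();print(o['time'],o['tool_pos'],o['ee_rot'])
E
```

```text
pics
scene [[0.032, -0.802, 0.596, 1.116], [0.999, 0.017, -0.031, -0.006], [0.014, 0.597, 0.802, 0.84], [0.0, 0.0, 0.0, 1.0]]
back_stop 0.89 [266. 259.] [ 0.629 -0.02   0.029]
back_stop 0.73 [273. 238.] [ 0.573 -0.003  0.029]
yellow_end 0.93 [201. 258.] [ 0.606 -0.175  0.   ]
yellow_end 0.68 [147. 211.] [ 0.461 -0.325  0.   ]
rail 0.58 [262. 259.] [ 0.653 -0.028  0.066]
shuttle 0.87 [298. 235.] [0.545 0.06  0.001]
shuttle 0.86 [380. 299.] [0.723 0.234 0.001]
shuttle 0.74 [312. 188.] [0.392 0.107 0.001]
post 0.73 [389. 274.] [0.687 0.25  0.051]
post 0.7 [321. 158.] [0.33  0.132 0.051]
post 0.67 [308. 208.] [0.5   0.086 0.051]
carrier 0.64 [296. 220.] [0.503 0.057 0.006]
stored_a 0.88 [310. 248.] [0.588 0.086 0.005]
stored_a 0.72 [235. 248.] [ 0.583 -0.095  0.005]
dish 0.82 [148. 209.] [ 0.456 -0.324  0.   ]
jar 0.87 [426. 258.] [ 0.619  0.364 -0.   ]
rack 0.96 [264. 240.] [ 0.557 -0.025  0.   ]
top [[0.008, 0.979, -0.206, 0.334], [-1.0, 0.008, 0.002, 0.026], [0.003, 0.206, 0.979, 1.083], [0.0, 0.0, 0.0, 1.0]]
back_stop 0.73 [293. 183.] [ 0.625 -0.025  0.029]
yellow_end 0.67 [353. 193.] [ 0.609 -0.171  0.   ]
rail 0.7 [290. 170.] [ 0.645 -0.017  0.066]
shuttle 0.72 [233. 288.] [0.384 0.11  0.001]
shuttle 0.64 [258. 217.] [0.55  0.056 0.001]
shuttle 0.6 [189. 154.] [0.705 0.225 0.001]
post 0.96 [221. 313.] [0.327 0.131 0.051]
post 0.74 [176. 159.] [0.675 0.246 0.051]
post 0.71 [241. 236.] [0.496 0.091 0.051]
carrier 0.56 [260. 237.] [0.501 0.05  0.006]
stored_a 0.84 [323. 198.] [ 0.597 -0.098  0.005]
stored_a 0.8 [247. 203.] [0.583 0.081 0.005]
dish 0.89 [424. 257.] [ 0.457 -0.334  0.   ]
jar 0.73 [130. 191.] [0.612 0.365 0.   ]
rack 0.95 [290. 215.] [ 0.556 -0.02   0.   ]
1.2 [0.17447041 0.52163112 0.20551244] [3.14147139e+00 1.34398461e-05 2.81882543e+00]
```

View pics/top0.png

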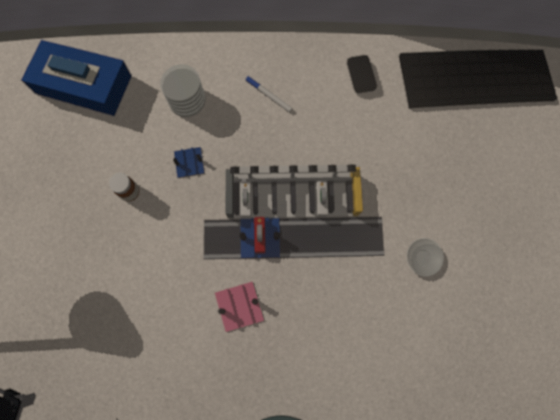

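View pics/scene0.png

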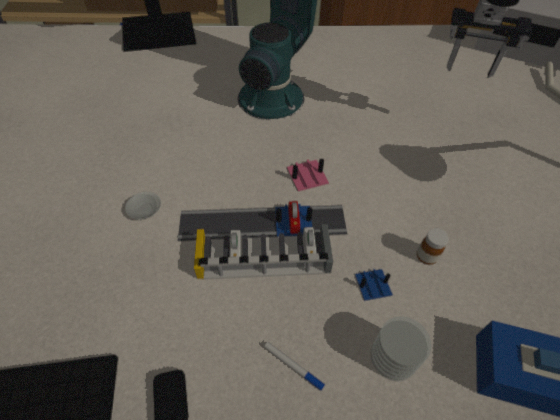

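The top and scene views agree. The rack is at about (0.556, -0.02), with the yellow cheek at the -y end. The real shuttle, blue and holding the red carrier, is at about (0.55, 0.056). The pink shuttle and the small blue one are decoys. Next I'll move above the rack for a closer look.

Call:
drive_tool:
  deltas: "-0.32 -0.28 -0.1 0 0 0 0; -0.64 -0.56 -0.2 0 0 0 0; -0.97 -0.84 -0.25 0 0 0 0"

```text
time: 1.5
tool_pos: [0.2403, 0.4104, 0.2314]
ee_rot: [3.14, 0.001, 2.82]
wrist_force: [0.5, 0.2, 0.7]
width: 0.0741
finger_force: 0.0
```

Call:
drive_tool:
  deltas: "-0.32 -0.28 -0.1 0 0 0 0; -0.64 -0.56 -0.2 0 0 0 0; -0.97 -0.84 -0.25 0 0 0 0"

```text
time: 1.8
tool_pos: [0.3059, 0.2995, 0.2567]
ee_rot: [3.14, 0.001, 2.819]
wrist_force: [0.7, -0.4, 0.1]
width: 0.0495
finger_force: 0.0
```

Call:
drive_tool:
  deltas: "-0.32 -0.28 -0.1 0 0 0 0; -0.64 -0.56 -0.2 0 0 0 0; -0.97 -0.84 -0.25 0 0 0 0"

```text
time: 2.1
tool_pos: [0.3713, 0.1889, 0.2818]
ee_rot: [3.14, 0.002, 2.819]
wrist_force: [0.5, 0.5, -0.6]
width: 0.0252
finger_force: 0.0
```

Call:
drive_tool:
  deltas: "-0.32 -0.28 -0.1 0 0 0 0; -0.64 -0.56 -0.2 0 0 0 0; -0.97 -0.84 -0.25 0 0 0 0"

```text
time: 2.4
tool_pos: [0.4366, 0.0782, 0.3068]
ee_rot: [3.14, 0.002, 2.819]
wrist_force: [0.3, 0.9, -0.0]
width: 0.002
finger_force: 0.0
```

Call:
drive_tool:
  deltas: "-0.32 -0.28 0 0 0 0.09 0; -0.64 -0.56 0 0 0 0.18 0; -0.97 -0.84 0 0 0 0.27 0; -0.97 -0.84 0 0 0 0.36 0; -0.97 -0.84 0 0 0 0.45 0"

```text
time: 2.9
tool_pos: [0.5016, -0.0321, 0.3047]
ee_rot: [-3.141, -0.001, 2.103]
wrist_force: [-0.7, -0.4, -0.3]
width: 0.0003
finger_force: 0.0
```

Call:
drive_tool:
  deltas: "0 0 0 0 0 0.09 0; 0 0 0 0 0 0.18 0; 0 0 0 0 0 0.27 0; 0 0 0 0 0 0.344 0; 0 0 0 0 0 0.344 0"

```text
time: 3.4
tool_pos: [0.5012, -0.0306, 0.3055]
ee_rot: [3.141, -0.0, 1.572]
wrist_force: [-0.8, 0.5, 0.3]
width: 0.0005
finger_force: 0.0
```

```bash
python3 - <<'E'
from h import *
o=robot.get_obs();print(o['time'],o['tool_pos'],o['ee_rot'],o['wrist_force'])
s=snapshot('wrist'); print(np.round(s['hand_eye'],3).tolist())
cv2.imwrite('pics/w1.png',s['img'][:,:,::-1])
E
```

```text
3.4 [ 0.50121596 -0.03059038  0.30550092] [ 3.14146079e+00 -8.54619506e-05  1.57176505e+00] [-0.80466143  0.53834973  0.26529626]
[[-0.0, 0.962, 0.273, 0.078], [1.0, -0.0, 0.001, -0.0], [0.001, 0.273, -0.962, -0.178], [0.0, 0.0, 0.0, 1.0]]
```

View pics/w1.png

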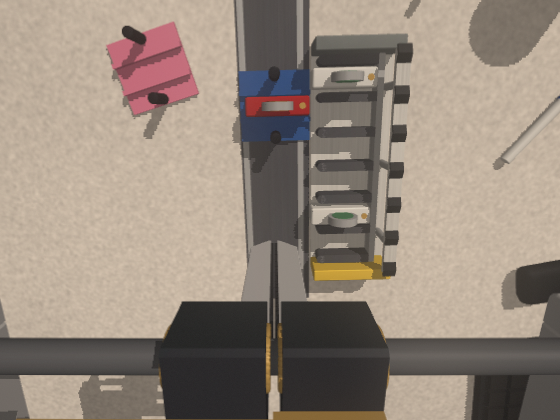

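The wrist view shows the yellow cheek at (347,268) and seven black ridges running from (389,268) up to (405,51). Stored carriers fill gaps 2 and 6, and gap 3, at about row 190, is free. The shuttle with the red carrier is at (277,105). I'll fit the rack pose from the ridges.

```bash
python3 - <<'E'
from h import *
o=robot.get_obs(); s=snapshot('wrist')
W=np.eye(4);W[:3,:3]=R.from_euler('xyz',o['ee_rot']).as_matrix();W[:3,3]=o['tool_pos'];T=W@np.array(s['hand_eye'])
img=s['img'].astype(int); P=[]
for (u,v) in [(389,268),(391,238),(394,205),(396,170),(398,132),(401,94),(405,51)]:
    m=np.zeros(img.shape[:2],np.uint8); m[v-12:v+13,u-12:u+13]=(img.max(2)<50)[v-12:v+13,u-12:u+13]
    n,l,st,c=cv2.connectedComponentsWithStats(m); i=1+np.argmax(st[1:,4]); P.append(atz(s,c[i],.068,T)); print(np.round(c[i]),st[i,2:],np.round(P[-1],4))
P=np.array(P)
def fit(P,r):
    a=r-r.mean(0);b=P[:,:2]-P[:,:2].mean(0)
    th=np.arctan2((a[:,0]*b[:,1]-a[:,1]*b[:,0]).sum(),(a*b).sum()); c,q=np.cos(th),np.sin(th);M=np.array([[c,-q],[q,c]])
    t=P[:,:2].mean(0)-M@r.mean(0); return th,t,P[:,:2]-r@M.T-t
r=np.array([[.092,y] for y in np.arange(-3,4)*.044]); th,t,res=fit(P,r); print('ridge fit yaw',th,t,np.round(res*1e3,1).tolist())
c,q=np.cos(th),np.sin(th);M=np.array([[c,-q],[q,c]])
Z=dict(gap_floor=.005,back_stop=.029,yellow_end=0,rail=.066,rack=0,shuttle=.001,post=.051,carrier=.006,stored_a=.005)
for k,z in Z.items():
    for d in finder.landmark_of('wrist',k)[:3]:
        p=atz(s,d['xy'],z,T); print(k,round(d['confidence'],2),np.round(d['xy']),np.round(p,4),'rack',np.round((p[:2]-t)@M,4))
E
```

```text
Traceback (most recent call last):
ValueError: attempt to get argmax of an empty sequence
```

```bash
cat > fit.py <<'E'
from h import *
o=robot.get_obs(); s=snapshot('wrist')
W=np.eye(4);W[:3,:3]=R.from_euler('xyz',o['ee_rot']).as_matrix();W[:3,3]=o['tool_pos'];T=W@np.array(s['hand_eye'])
img=s['img'].astype(int); P=[]
for (u,v) in [(389,268),(391,238),(394,205),(396,170),(398,132),(401,94),(405,51)]:
    w=img.max(2)[v-12:v+13,u-12:u+13]; th=(w.min()+np.median(w[:, -3:]))/2
    m=np.zeros(img.shape[:2],np.uint8); m[v-12:v+13,u-12:u+13]=w<min(th,75)
    n,l,st,c=cv2.connectedComponentsWithStats(m); i=1+np.argmax(st[1:,4]); P.append(atz(s,c[i],.068,T)); print(w.min(),int(th),np.round(c[i]),st[i,2:],np.round(P[-1],4))
P=np.array(P)
def fit(P,r):
    a=r-r.mean(0);b=P[:,:2]-P[:,:2].mean(0)
    th=np.arctan2((a[:,0]*b[:,1]-a[:,1]*b[:,0]).sum(),(a*b).sum()); c,q=np.cos(th),np.sin(th);M=np.array([[c,-q],[q,c]])
    t=P[:,:2].mean(0)-M@r.mean(0); return th,t,P[:,:2]-r@M.T-t
r=np.array([[.092,y] for y in np.arange(-3,4)*.044]); th,t,res=fit(P,r); print('ridge fit yaw',th,t,np.round(res*1e3,1).tolist())
c,q=np.cos(th),np.sin(th);M=np.array([[c,-q],[q,c]])
Z=dict(gap_floor=.005,back_stop=.029,yellow_end=0,rail=.066,rack=0,shuttle=.001,post=.051,carrier=.006,stored_a=.005)
for k,z in Z.items():
    for d in finder.landmark_of('wrist',k)[:3]:
        p=atz(s,d['xy'],z,T); print(k,round(d['confidence'],2),np.round(d['xy']),np.round(p,4),'rack',np.round((p[:2]-t)@M,4))
E
python3 fit.py
```

```text
60 129 [389. 269.] [ 14  13 162] [ 0.6522 -0.1552  0.068 ]
59 128 [391. 238.] [ 14  14 182] [ 0.6508 -0.1111  0.068 ]
58 127 [393. 205.] [ 15  15 199] [ 0.65   -0.0679  0.068 ]
57 126 [395. 171.] [ 15  16 156] [ 0.6478 -0.0257  0.068 ]
57 126 [398. 136.] [ 16  16 138] [0.647  0.0161 0.068 ]
57 124 [400.  96.] [ 16  18 185] [0.6454 0.0613 0.068 ]
56 123 [404.  54.] [ 15  19 243] [0.6448 0.1064 0.068 ]
ridge fit yaw 0.029497005753898714 [ 0.55634106 -0.02789962] [[0.0, 1.9], [-0.1, 2.0], [0.4, 1.2], [-0.5, -0.5], [0.0, -2.7], [-0.3, -1.5], [0.4, -0.4]]
gap_floor 0.68 [342. 260.] [ 0.6031 -0.1719  0.005 ] rack [ 0.0425 -0.1453]
gap_floor 0.67 [318. 150.] [ 0.5609 -0.0083  0.005 ] rack [0.0052 0.0195]
gap_floor 0.16 [308. 107.] [0.5463 0.0495 0.005 ] rack [-0.0078  0.0776]
back_stop 0.81 [372. 166.] [ 0.6306 -0.0255  0.029 ] rack [0.0743 0.0002]
yellow_end 0.8 [341. 259.] [ 0.6036 -0.1719  0.    ] rack [ 0.043  -0.1453]
rail 0.93 [399. 169.] [ 0.6526 -0.023   0.066 ] rack [0.0963 0.0021]
rack 0.94 [314. 165.] [ 0.557  -0.0288  0.    ] rack [ 0.0006 -0.0009]
shuttle 0.93 [186.  58.] [0.3876 0.1095 0.001 ] rack [-0.1647  0.1423]
shuttle 0.89 [314. 106.] [0.554  0.0499 0.001 ] rack [-0.      0.0778]
post 0.82 [275.  73.] [0.5024 0.0868 0.051 ] rack [-0.0505  0.1162]
post 0.79 [129.  30.] [0.336  0.1326 0.051 ] rack [-0.2155  0.1669]
carrier 0.66 [276. 108.] [0.5042 0.0472 0.006 ] rack [-0.0499  0.0766]
carrier 0.44 [396. 171.] [ 0.6714 -0.0358  0.006 ] rack [ 0.1148 -0.0113]
stored_a 0.88 [339.  78.] [0.5849 0.0849 0.005 ] rack [0.0319 0.1119]
stored_a 0.75 [334. 209.] [ 0.5873 -0.0911  0.005 ] rack [ 0.0291 -0.0641]
```

Call:
drive_tool:
  deltas: "0 0 0 0 0 -0.0188 0; 0 0 0 0 0 -0.0188 0"

```text
time: 4.2
tool_pos: [0.5012, -0.0305, 0.3055]
ee_rot: [3.141, -0.0, 1.602]
wrist_force: [-0.8, 0.3, -0.0]
width: 0.0001
finger_force: 0.0
```

Call:
drive_tool:
  deltas: "-0.3 0.3 0 0 0 0 0; -0.6 0.6 0.1 0 0 0 0; -0.9 0.98 0.4 0 0 0 0; -0.9 0.98 0.8 0 0 0 0"

```text
time: 4.6
tool_pos: [0.6058, -0.121, 0.2256]
ee_rot: [3.136, 0.003, 1.599]
wrist_force: [-0.0, 0.4, -0.1]
width: 0.0001
finger_force: 0.0
```

Call:
drive_tool:
  deltas: "-0.2 0.25 0.3 0 0 0 0; -0.42 0.49 0.7 0 0 0 0; -0.42 0.49 1.0 0 0 0 0;-0.42 0.49 1.0 0 0 0 0"

```text
time: 5.0
tool_pos: [0.6488, -0.1575, 0.1176]
ee_rot: [-3.129, -0.005, 1.6]
wrist_force: [-1.1, -0.0, -0.8]
width: 0.0005
finger_force: 0.0
```

```bash
cat > st.py <<'E'
from h import *
o=robot.get_obs(); t=np.array([.5563,-.0275]);th=.0295
M=np.array([[np.cos(th),-np.sin(th)],[np.sin(th),np.cos(th)]])
print(o['time'],'rack',np.round((np.array(o['tool_pos'])[:2]-t)@M,4),'z',o['tool_pos'][2],o['ee_rot'],np.round(o['wrist_force'],2),np.round(o['joint_torque'],2))
E
python3 st.py
```

```text
5.0 rack [ 0.0887 -0.1327] z 0.11758859262222654 [-3.12874972 -0.00486584  1.60036392] [-1.14 -0.03 -0.77] [-3.700e-01 -4.835e+01 -3.182e+01  3.000e-02 -3.400e-01 -0.000e+00]
```

Call:
drive_tool:
  deltas: "0 0 0.2 0 0 0 0; -0.01 0.02 0.4 0 0 0 0; -0.01 0.02 0.48 0 0 0 0; -0.01 0.02 0.48 0 0 0 0; -0.01 0.02 0.48 0 0 0 0"

```text
time: 5.5
tool_pos: [0.6549, -0.159, 0.0795]
ee_rot: [3.139, 0.001, 1.601]
wrist_force: [0.3, -0.7, -0.0]
width: 0.0005
finger_force: 0.0
```

Call:
drive_tool:
  deltas: "0 0 0.02 0 0 0 0; 0 0 0.04 0 0 0 0; 0 0 0.06 0 0 0 0; 0 0 0.06 0 0 0 0; 0 0 0.06 0 0 0 0"

```text
time: 6.0
tool_pos: [0.6541, -0.1589, 0.0713]
ee_rot: [-3.141, -0.0, 1.601]
wrist_force: [0.5, 0.5, -1.1]
width: 0.0005
finger_force: 0.0
```

Call:
drive_tool:
  deltas: "0 0 0.01 0 0 0 0; 0 0 0.02 0 0 0 0; 0 0 0.03 0 0 0 0; 0 0 0.03 0 0 0 0"

```text
time: 6.4
tool_pos: [0.6543, -0.159, 0.0686]
ee_rot: [3.141, 0.0, 1.601]
wrist_force: [0.1, -1.6, 1.9]
width: 0.0004
finger_force: 0.8
```

```bash
python3 st.py
```

```text
6.4 rack [ 0.0941 -0.1343] z 0.06863602496953936 [3.14118755e+00 3.66925567e-05 1.60108180e+00] [ 0.13 -1.6   1.89] [ 1.000e-02 -4.543e+01 -2.839e+01  7.000e-02 -1.000e-02  0.000e+00]
```

Call:
drive_tool:
  deltas: "0 -0.01 0.02 0 0 0 0; 0 -0.02 0.04 0 0 0 0; 0 -0.02 0.056 0 0 0 0; 0 -0.02 0.056 0 0 0 0"

```text
time: 6.8
tool_pos: [0.6527, -0.1591, 0.0632]
ee_rot: [3.14, 0.0, 1.601]
wrist_force: [1.6, 0.1, 3.2]
width: 0.0006
finger_force: 1.5
```

Call:
drive_tool:
  deltas: "0.05 0 0 0 0 0 0; 0.1 0 0 0 0 0 0; 0.15 0 0 0 0 0 0; 0.2 0 0 0 0 0 0; 0.25 0 0 0 0 0 0"

```text
time: 7.3
tool_pos: [0.651, -0.1334, 0.0625]
ee_rot: [-3.141, -0.0, 1.601]
wrist_force: [0.2, -1.1, 3.0]
width: 0.0003
finger_force: 1.1
```

Call:
drive_tool:
  deltas: "0.05 0 0 0 0 0 0; 0.1 0 0 0 0 0 0; 0.15 0 0 0 0 0 0; 0.2 0 0 0 0 0 0; 0.25 0 0 0 0 0 0"

```text
time: 7.8
tool_pos: [0.6507, -0.1083, 0.0631]
ee_rot: [3.141, -0.001, 1.601]
wrist_force: [0.9, -2.0, 3.4]
width: 0.0004
finger_force: 1.5
```

```bash
python3 st.py
```

```text
7.8 rack [ 0.092  -0.0835] z 0.0630528894139281 [ 3.14129430e+00 -7.61706915e-04  1.60117916e+00] [ 0.89 -2.04  3.39] [  1.04 -43.22 -27.22   0.81   0.28  -0.06]
```

Call:
drive_tool:
  deltas: "0.05 0 0 0 0 0 0; 0.1 0 0 0 0 0 0; 0.15 0 0 0 0 0 0; 0.2 0 0 0 0 0 0; 0.25 0 0 0 0 0 0"

```text
time: 8.3
tool_pos: [0.6498, -0.084, 0.0627]
ee_rot: [-3.141, 0.001, 1.601]
wrist_force: [0.7, -3.9, 2.1]
width: 0.0001
finger_force: 1.8
```

Call:
drive_tool:
  deltas: "0.05 0 0 0 0 0 0; 0.1 0 0 0 0 0 0; 0.15 0 0 0 0 0 0; 0.2 0 0 0 0 0 0; 0.25 0 0 0 0 0 0"

```text
time: 8.8
tool_pos: [0.6492, -0.0584, 0.063]
ee_rot: [3.141, -0.0, 1.601]
wrist_force: [-0.6, -1.6, 2.6]
width: 0.0003
finger_force: 1.5
```

Call:
drive_tool:
  deltas: "0.04 0 0 0 0 0 0; 0.08 0 0 0 0 0 0; 0.11 0 0 0 0 0 0; 0.11 0 0 0 0 0 0; 0.11 0 0 0 0 0 0"

```text
time: 9.3
tool_pos: [0.6486, -0.0471, 0.0626]
ee_rot: [-3.141, -0.002, 1.601]
wrist_force: [0.1, 0.5, 2.4]
width: 0.0005
finger_force: 1.1
```

```bash
python3 st.py
```

```text
9.3 rack [ 0.0917 -0.0224] z 0.06261061477381158 [-3.14102091e+00 -1.77271108e-03  1.60145337e+00] [0.05 0.51 2.36] [ -0.79 -43.12 -28.    -0.39  -0.1    0.  ]
```

Call:
drive_tool:
  deltas: "0 0 -0.2 0 0 0 0; 0 0 -0.5 0 0 0 0; 0 0 -1 0 0 0 0; 0 0 -1 0 0 0 0"

```text
time: 9.7
tool_pos: [0.6523, -0.0485, 0.1712]
ee_rot: [3.128, 0.002, 1.601]
wrist_force: [0.3, -0.3, 1.1]
width: 0.0004
finger_force: 0.0
```

Call:
drive_tool:
  deltas: "0.3 -0.25 0 0 0 0 0; 0.6 -0.5 0 0 0 0 0; 0.9 -0.73 0 0 0 0 0"

```text
time: 10.0
tool_pos: [0.5717, 0.0404, 0.1616]
ee_rot: [-3.14, -0.001, 1.6]
wrist_force: [0.3, 0.3, -0.3]
width: 0.0006
finger_force: 0.0
```

Call:
drive_tool:
  deltas: "0.3 -0.25 0 0 0 0 0; 0.6 -0.5 0 0 0 0 0; 0.84 -0.73 0 0 0 0 0; 0.84 -0.73 0 0 0 0 0; 0.84 -0.73 0 0 0 0 0"

```text
time: 10.5
tool_pos: [0.4972, 0.1217, 0.1624]
ee_rot: [-3.141, 0.0, 1.602]
wrist_force: [-0.3, -0.5, 0.5]
width: 0.0003
finger_force: 0.0
```

```bash
python3 st.py; cat > w.py <<'E'
import sys; exec(open('st.py').read())
s=snapshot('wrist')
W=np.eye(4);W[:3,:3]=R.from_euler('xyz',o['ee_rot']).as_matrix();W[:3,3]=o['tool_pos'];T=W@np.array(s['hand_eye'])
if len(sys.argv)>1: cv2.imwrite(sys.argv[1],s['img'][:,:,::-1])
for k,z in dict(shuttle=.001,post=.051,carrier=.006,gap_floor=.005,back_stop=.029).items():
    for d in finder.landmark_of('wrist',k)[:3]:
        p=atz(s,d['xy'],z,T); print(k,round(d['confidence'],2),np.round(d['xy']),'rack',np.round((p[:2]-t)@M,4))
E
python3 w.py pics/w2.png
```

```text
10.5 rack [-0.0547  0.1508] z 0.16243296555945702 [-3.14141177e+00  2.09881949e-04  1.60234803e+00] [-0.27 -0.45  0.45] [ 7.500e-01 -3.111e+01 -2.964e+01  1.600e-01  8.000e-02  1.000e-02]
10.5 rack [-0.0547  0.1508] z 0.16243296555945702 [-3.14141177e+00  2.09881949e-04  1.60234803e+00] [-0.27 -0.45  0.45] [ 7.500e-01 -3.111e+01 -2.964e+01  1.600e-01  8.000e-02  1.000e-02]
shuttle 0.98 [163. 201.] rack [-0.1676  0.1382]
shuttle 0.83 [323. 259.] rack [-0.0029  0.0741]
shuttle 0.61 [516.  82.] rack [0.1694 0.2526]
post 0.96 [ 86. 184.] rack [-0.2158  0.166 ]
post 0.91 [502.  46.] rack [0.1208 0.2755]
post 0.8 [278. 240.] rack [-0.051   0.1155]
gap_floor 0.83 [330. 305.] rack [0.0071 0.0217]
```

View pics/w2.png

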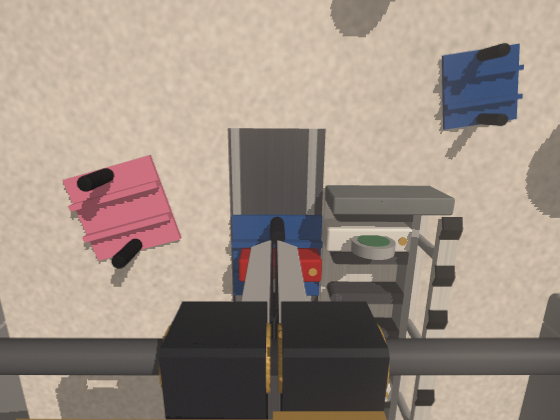

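The wrist view shows the left push post at (278,240), just ahead of the fingertip, with clear space below the tip. I'll descend here and push.

Call:
drive_tool:
  deltas: "0 0 0.3 0 0 0 0; 0 0 0.65 0 0 0 0; 0 0 1 0 0 0 0"

```text
time: 11.1
tool_pos: [0.4984, 0.1209, 0.0622]
ee_rot: [3.14, -0.0, 1.6]
wrist_force: [-0.4, 0.6, -0.4]
width: 0.0001
finger_force: 0.0
```

Call:
drive_tool:
  deltas: "0 0 0.2 0 0 0 0; 0 0 0.32 0 0 0 0; 0 0 0.32 0 0 0 0; -0.07 0.02 0.32 0 0 0 0; -0.14 0.02 0.32 0 0 0 0"

```text
time: 11.6
tool_pos: [0.5018, 0.107, 0.0327]
ee_rot: [3.138, -0.0, 1.601]
wrist_force: [-0.2, -0.5, -0.4]
width: 0.0007
finger_force: 0.0
```

Call:
drive_tool:
  deltas: "-0.06 0 0 0 0 0 0; -0.12 0 0 0 0 0 0; -0.19 0 0 0 0 0 0; -0.26 0 0 0 0 0 0; -0.33 0 0 0 0 0 0"

```text
time: 12.1
tool_pos: [0.5013, 0.0739, 0.0312]
ee_rot: [3.141, -0.0, 1.601]
wrist_force: [0.1, 2.3, 1.0]
width: 0.0008
finger_force: 0.9
```

```bash
python3 st.py
```

```text
12.1 rack [-0.052  0.103] z 0.031155261812545063 [ 3.14078320e+00 -1.09503343e-04  1.60104223e+00] [0.07 2.32 0.98] [ -0.2  -30.8  -26.53  -0.44   0.28   0.12]
```

Call:
drive_tool:
  deltas: "-0.07 0 0 0 0 0 0; -0.14 0 0 0 0 0 0; -0.21 0 0 0 0 0 0; -0.28 0 0 0 0 0 0; -0.35 0 0 0 0 0 0"

```text
time: 12.6
tool_pos: [0.502, 0.0389, 0.0308]
ee_rot: [-3.142, -0.0, 1.601]
wrist_force: [0.3, 2.3, 1.1]
width: 0.0006
finger_force: 0.9
```

Call:
drive_tool:
  deltas: "-0.07 0 0 0 0 0 0; -0.14 0 0 0 0 0 0; -0.21 0 0 0 0 0 0; -0.28 0 0 0 0 0 0; -0.33 0 0 0 0 0 0"

```text
time: 13.1
tool_pos: [0.5029, 0.0059, 0.0307]
ee_rot: [-3.141, 0.0, 1.601]
wrist_force: [0.4, 1.9, 1.4]
width: 0.0003
finger_force: 0.8
```

Call:
drive_tool:
  deltas: "-0.02 0 0 0 0 0 0; -0.02 0 0 0 0 0 0; -0.02 0 0 0 0 0 0"

```text
time: 13.4
tool_pos: [0.5027, 0.0042, 0.0305]
ee_rot: [-3.14, 0.001, 1.601]
wrist_force: [-0.3, 0.7, 0.0]
width: 0.0004
finger_force: 0.0
```

```bash
python3 st.py; python3 - <<'E'
from h import *
t=np.array([.5563,-.0275]);th=.0295
M=np.array([[np.cos(th),-np.sin(th)],[np.sin(th),np.cos(th)]])
for c in ['scene','top']:
    s=snapshot(c)
    for k,z in dict(shuttle=.001,post=.051,carrier=.006,rack=0,back_stop=.029).items():
        for d in finder.landmark_of(c,k)[:3]:
            p=atz(s,d['xy'],z); print(c,k,round(d['confidence'],2),np.round((p[:2]-t)@M,4))
E
```

```text
13.4 rack [-0.0526  0.0333] z 0.03048751554145434 [-3.14047513e+00  5.55746206e-04  1.60106529e+00] [-0.33  0.67  0.04] [-1.000e-01 -3.125e+01 -2.751e+01  6.000e-02  2.000e-02 -0.000e+00]
scene shuttle 0.91 [-0.1655  0.1438]
scene shuttle 0.85 [0.1754 0.2485]
scene shuttle 0.75 [-0.015  -0.0267]
scene post 0.96 [0.1391 0.2727]
scene post 0.9 [-0.2193  0.1648]
scene post 0.63 [-0.0454  0.0133]
scene carrier 0.78 [-0.0512 -0.0234]
scene rack 0.91 [ 0.0116 -0.0044]
scene back_stop 0.91 [0.0724 0.0035]
scene back_stop 0.69 [0.0925 0.3764]
top shuttle 0.9 [-0.1698  0.1523]
top shuttle 0.78 [0.1612 0.2557]
top shuttle 0.26 [ 0.0339 -0.0634]
top post 0.65 [0.1203 0.2704]
top post 0.64 [-0.2194  0.1632]
top post 0.58 [-0.0599  0.0163]
top carrier 0.57 [-0.0525 -0.0213]
top rack 0.52 [0.0762 0.3864]
top back_stop 0.59 [ 0.0678 -0.0026]
```

Call:
drive_tool:
  deltas: "0.1 0 0 0 0 0 0; 0.1 0 -0.3 0 0 0 0; 0.1 0 -0.65 0 0 0 0; 0.1 0 -1 0 0 0 0"

```text
time: 14.4
tool_pos: [0.5023, 0.0153, 0.1316]
ee_rot: [-3.14, -0.001, 1.602]
wrist_force: [-0.2, 0.2, 0.1]
width: 0.0006
finger_force: 0.0
```

Call:
drive_tool:
  deltas: "-0.3 -0.2 -0.3 0 0 0 0; -0.6 -0.5 -0.5 0 0 0 0; -0.95 -0.87 -0.5 0 0 0 0"

```text
time: 14.7
tool_pos: [0.421, -0.083, 0.1848]
ee_rot: [3.134, 0.002, 1.604]
wrist_force: [0.8, -1.0, -0.2]
width: 0.0002
finger_force: 0.0
```

Call:
drive_tool:
  deltas: "-0.38 0 0 0 0 0 0; -0.38 0 0 0 0 0 0; -0.38 0 0 0 0 0 0; -0.38 0 0 0 0 0 0"

```text
time: 15.1
tool_pos: [0.4209, -0.1194, 0.1807]
ee_rot: [-3.142, -0.001, 1.602]
wrist_force: [0.5, -0.3, -0.6]
width: 0.0005
finger_force: 0.0
```

```bash
python3 w.py pics/w3.png
```

```text
15.1 rack [-0.1381 -0.0878] z 0.18074816653223977 [-3.14150794e+00 -9.33961817e-04  1.60223056e+00] [ 0.47 -0.28 -0.64] [-4.600e-01 -2.332e+01 -3.013e+01  3.000e-02  5.000e-02  1.000e-02]
shuttle 0.72 [406. 124.] rack [-0.0054 -0.0243]
post 0.8 [379.  77.] rack [-0.0508  0.0153]
carrier 0.97 [362. 123.] rack [-0.0512 -0.0235]
carrier 0.29 [507.  97.] rack [0.0889 0.0016]
gap_floor 0.95 [420.  77.] rack [0.0019 0.0199]
back_stop 0.95 [508.  98.] rack [ 0.0748 -0.0002]
```

View pics/w3.png

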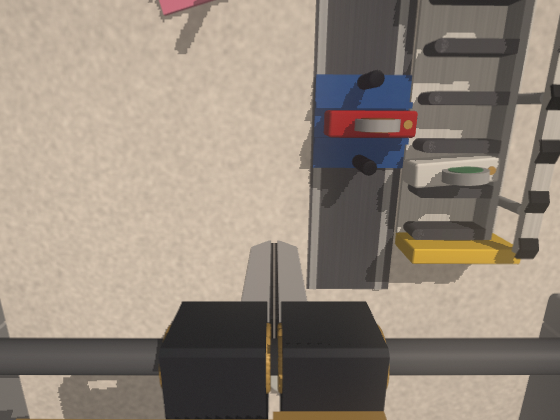

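The view shows the carrier at (370,124), midway between the dividers at rows 98 and 145. That is the third gap, next to the white carrier in gap 2. Next I'll go behind the carrier and push.

Call:
drive_tool:
  deltas: "0.3 0 0.2 0 0 0 0; 0.65 0 0.6 0 0 0 0; 0.65 0 1 0 0 0 0; 0.65 0 1 0 0 0 0"

```text
time: 15.8
tool_pos: [0.4133, -0.053, 0.0747]
ee_rot: [-3.128, -0.004, 1.604]
wrist_force: [-0.5, 0.1, -1.1]
width: 0.0006
finger_force: 0.0
```

Call:
drive_tool:
  deltas: "0 0 0.3 0 0 0 0; 0 0 0.58 0 0 0 0; 0 0 0.58 0 0 0 0; 0 0 0.58 0 0 0 0"

```text
time: 16.2
tool_pos: [0.4197, -0.056, 0.0246]
ee_rot: [3.14, 0.0, 1.601]
wrist_force: [0.7, -0.2, 0.3]
width: 0.0006
finger_force: 0.0
```

```bash
python3 st.py
```

```text
16.2 rack [-0.1374 -0.0245] z 0.02460551326022764 [3.14002690e+00 4.34271003e-04 1.60063389e+00] [ 0.7  -0.2   0.25] [  0.04 -22.59 -26.03   0.06   0.1   -0.  ]
```

Call:
drive_tool:
  deltas: "0.02 0.1 0 0 0 0 0; 0.02 0.2 0 0 0 0 0; 0.02 0.26 0 0 0 0 0; 0.02 0.32 0 0 0 0 0; 0.02 0.38 0 0 0 0 0"

```text
time: 16.7
tool_pos: [0.4571, -0.0523, 0.0231]
ee_rot: [-3.141, 0.0, 1.601]
wrist_force: [0.0, -0.6, 1.0]
width: 0.0002
finger_force: 0.7
```

Call:
drive_tool:
  deltas: "0 0.06 0 0 0 0 0; 0 0.12 0 0 0 0 0; 0 0.18 0 0 0 0 0; 0 0.24 0 0 0 0 0; 0 0.3 0 0 0 0 0"

```text
time: 17.2
tool_pos: [0.4869, -0.0513, 0.0228]
ee_rot: [-3.141, -0.0, 1.601]
wrist_force: [-0.5, 0.1, 0.4]
width: 0.0004
finger_force: 0.6
```

Call:
drive_tool:
  deltas: "0 0.06 0 0 0 0 0; 0 0.12 0 0 0 0 0; 0 0.18 0 0 0 0 0; 0 0.24 0 0 0 0 0; 0 0.3 0 0 0 0 0"

```text
time: 17.7
tool_pos: [0.517, -0.0504, 0.0227]
ee_rot: [-3.142, -0.0, 1.601]
wrist_force: [-0.3, 0.2, -0.4]
width: 0.0006
finger_force: 0.3
```

```bash
python3 st.py
```

```text
17.7 rack [-0.04   -0.0217] z 0.022672912036908983 [-3.14155812e+00 -2.16743070e-04  1.60108665e+00] [-0.34  0.18 -0.4 ] [-6.000e-02 -3.366e+01 -2.750e+01  1.200e-01 -1.900e-01 -2.000e-02]
```

Call:
drive_tool:
  deltas: "0 0.05 0 0 0 0 0; 0 0.1 0 0 0 0 0; 0 0.15 0 0 0 0 0; 0 0.18 0 0 0 0 0; 0 0.18 0 0 0 0 0"

```text
time: 18.2
tool_pos: [0.5351, -0.0499, 0.023]
ee_rot: [3.141, -0.0, 1.601]
wrist_force: [0.6, 1.0, 0.7]
width: 0.0002
finger_force: 0.0
```

Call:
drive_tool:
  deltas: "0 0.01 0 0 0 0 0; 0 0.02 0 0 0 0 0; 0 0.02 0 0 0 0 0"

```text
time: 18.5
tool_pos: [0.5364, -0.0499, 0.023]
ee_rot: [3.142, -0.0, 1.601]
wrist_force: [0.0, 0.3, 1.1]
width: 0.0004
finger_force: 0.5
```

Call:
drive_tool:
  deltas: "0 0.01 0 0 0 0 0; 0 0.02 0 0 0 0 0; 0 0.02 0 0 0 0 0"

```text
time: 18.8
tool_pos: [0.5386, -0.0498, 0.0229]
ee_rot: [3.141, -0.0, 1.601]
wrist_force: [0.2, -0.4, 1.2]
width: 0.0005
finger_force: 0.4
```

```bash
python3 st.py
```

```text
18.8 rack [-0.0183 -0.0218] z 0.02287164544514523 [ 3.14126629e+00 -7.28849749e-05  1.60107901e+00] [ 0.18 -0.45  1.2 ] [  0.05 -34.76 -27.61   0.12  -0.2    0.  ]
```

Not at the stop yet, so I'll advance in small steps until the force rises.

Call:
drive_tool:
  deltas: "0 0.01 0 0 0 0 0; 0 0.015 0 0 0 0 0; 0 0.015 0 0 0 0 0"

```text
time: 19.1
tool_pos: [0.5401, -0.0497, 0.0228]
ee_rot: [3.141, -0.0, 1.601]
wrist_force: [-1.4, -0.4, 0.7]
width: 0.0004
finger_force: 0.4
```

Call:
drive_tool:
  deltas: "0 0.01 0 0 0 0 0; 0 0.01 0 0 0 0 0; 0 0.01 0 0 0 0 0"

```text
time: 19.4
tool_pos: [0.5405, -0.0497, 0.0228]
ee_rot: [-3.141, -0.0, 1.601]
wrist_force: [-3.2, -0.2, 2.0]
width: 0.0001
finger_force: 1.5
```

```bash
python3 st.py
```

```text
19.4 rack [-0.0164 -0.0217] z 0.022817871449412948 [-3.14060179e+00 -1.27428550e-04  1.60119734e+00] [-3.19 -0.22  2.01] [  0.18 -34.47 -28.23   0.27  -0.94  -0.  ]
```

Call:
drive_tool:
  deltas: "0 0.01 0 0 0 0 0; 0 0.02 0 0 0 0 0; 0 0.02 0 0 0 0 0; 0 0.02 0 0 0 0 0"

```text
time: 19.8
tool_pos: [0.5405, -0.0497, 0.0229]
ee_rot: [-3.136, -0.0, 1.601]
wrist_force: [-8.3, -1.0, 5.5]
width: 0.0003
finger_force: 4.3
```

```bash
python3 st.py
```

```text
19.8 rack [-0.0164 -0.0217] z 0.022851655224725452 [-3.13591763e+00 -2.09692296e-04  1.60115452e+00] [-8.33 -1.03  5.53] [  0.56 -32.88 -29.23   0.67  -2.7   -0.  ]
```

The tip stalled with the force rising to 8 N, at the expected depth to within 2 mm, so the carrier is home. I'll back off straight and verify.

Call:
drive_tool:
  deltas: "0 -0.03 0 0 0 0 0; 0 -0.1 0 0 0 0 0; 0 -0.4 0 0 0 0 0; 0 -0.8 0 0 0 0 0; 0 -1 0 0 0 0 0"

```text
time: 20.3
tool_pos: [0.4408, -0.0524, 0.0223]
ee_rot: [-3.141, -0.0, 1.601]
wrist_force: [0.6, 0.8, -0.2]
width: 0.0003
finger_force: 0.0
```

Call:
drive_tool:
  deltas: "0 -0.3 0 0 0 0 0; 0 -0.3 -0.4 0 0 0 0; -0.3 -0.3 -0.8 0 0 0 0; -0.7 -0.3 -1 0 0 0 0; -0.7 -0.3 -1 0 0 0 0"

```text
time: 20.8
tool_pos: [0.4179, -0.128, 0.1273]
ee_rot: [3.132, 0.006, 1.597]
wrist_force: [0.5, 0.3, 0.9]
width: 0.0003
finger_force: 0.0
```

Call:
drive_tool:
  deltas: "0 0.2 -0.4 0 0 0 0; 0 0.5 -0.6 0 0 0 0; 0 0.5 -0.6 0 0 0 0; 0 0.5 -0.6 0 0 0 0"

```text
time: 21.2
tool_pos: [0.4652, -0.1214, 0.1821]
ee_rot: [-3.141, -0.001, 1.602]
wrist_force: [-0.7, 0.6, 1.3]
width: 0.0005
finger_force: 0.0
```

```bash
python3 w.py pics/w4.png
```

```text
21.2 rack [-0.0939 -0.0912] z 0.1821496004003852 [-3.14103668e+00 -5.69444399e-04  1.60203946e+00] [-0.68  0.63  1.32] [ 6.000e-02 -2.784e+01 -3.131e+01  9.000e-02 -4.000e-02  1.000e-02]
shuttle 0.78 [362. 118.] rack [-0.0061 -0.0223]
shuttle 0.43 [404. 120.] rack [ 0.0372 -0.0238]
post 0.59 [326.  76.] rack [-0.0505  0.0126]
carrier 0.8 [404. 120.] rack [ 0.0351 -0.024 ]
carrier 0.54 [376.  70.] rack [0.0039 0.0222]
gap_floor 0.87 [375.  72.] rack [0.0032 0.0203]
back_stop 0.81 [460.  95.] rack [ 0.0753 -0.0011]
back_stop 0.64 [360. 121.] rack [-0.0142 -0.0241]
```

View pics/w4.png

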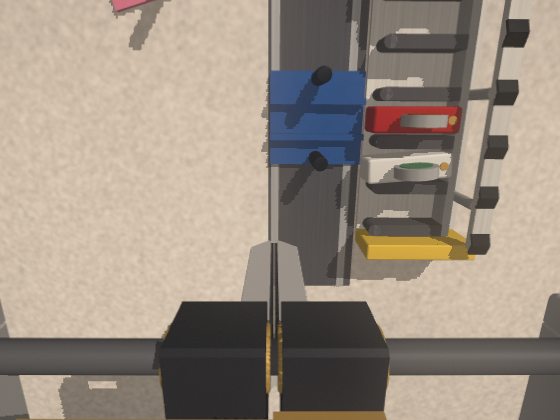

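The red carrier, at (412,120), is in the third gap against the back stop, measured at rack x ≈ 0.035 (home is 0.034). The stored carriers haven't been disturbed and the robot is touching nothing.

```bash
python3 -c "
from bench import robot; print(robot.close_job())"
```

```text
the job is handed in; nothing more can be done
None
```

The job is done and handed in at about 21 s: the rail was traced lightly (about 3–4 N) from the yellow end to the third gap, the shuttle was pushed to face that gap, and the red carrier sits home against the back stop.

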